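Lift the pawl and wind the gluing press down

TASK

The ratchet of the small gluing press holds its ram up. Lift the pawl and throw it right over so that it stays off the wheel, then wind the crank backwards to lower the ram until its sprung pad presses gently on the glued block, with about 12 newtons and never more than 30, and let go. Never force the wheel against the pawl, work the press by its crank and not by its ram, do not shift the block, and leave the other things alone.

Things in the scene. Friction and masses are not known exactly. Their poses are not given: they have to be found in the camera images.
- press: Small grey bench press, fixed, at a new place and yaw each time. Its frame, used below (mm): origin on the bench top, z up, x along the wheel's shaft towards wheel, pawl and crank (away from the robot at yaw 0), y sideways. Base plate x -105 to 45, y -90 to 140. Gear head x -60 to -10, y -50 to 73, top z 165, pawl bracket to z 181. Ram at x -35, y 88, top z 200.
- wheel: Steel ratchet wheel with its crank; origin on its axis, at press x 0, y 0, z 110. Wheel: 12 teeth, outer radius 47, x 1 to 13; axis along press x.
- pawl: The pawl, a steel finger 52 mm long whose nose stands in the teeth; origin on its pivot's axis (along press x), at press x 0, y 50, z 167. Forcing the wheel backwards with the pawl in (over 25 N between them) damages it.
- pawl_angle (a joint): Angle (rad) of the pawl, the steel finger on top of the wheel. 0: nose in the teeth, the wheel cannot turn backwards. Grows as it is lifted: its handle goes up and over from the -y to the +y side, to a stop at 3.1. No spring, weighs about 1 N: past 1.9 it falls over by itself and stays, before that it falls back.
- pawl_grip (a point): Grip point of the pawl's handle, a freely turning steel pin 10 mm thick, 46 long, standing out along press +x (x 12 to 58, this point x 44), 45 mm from the pivot's axis. At the start at press y 6, z 157. Pinch it from above, fingers either side in press y.
- wheel_angle (a joint): Angle (rad) of wheel and crank, 0 at the start, limits -0.6 and 2.5. Grows as the wheel turns backwards (clockwise seen from press +x: knob from the -y side up, over the top, to the +y side), lowering the ram 20 mm per rad. A friction brake of 0.35 N m holds it wherever it is left: 3 to 5 N at the knob as the ram goes down freely.
- crank_grip (a point): Grip point of the crank's knob: a freely turning black cylinder 14 mm thick, 50 long, along press x (x 43 to 93, this point x 71), 55 mm from the wheel's axis. At the start at press y -54, z 100 (190 deg from +y towards +z); its angle is 190 deg minus joint wheel_angle. Pinch it from above, fingers either side in press y. Crank arm at x 31 to 39. The pawl thrown over is out of its way.
- ram: Upright square steel bar, 24 mm, that carries the pad. Not to be pushed by hand: the wheel drives it. Origin on its axis, where the unloaded pad's underside is: 90 mm above the bench at the start.
- pad: Black round pad, 44 mm across, 10 thick, sprung under the ram: gives 1 mm per 4 N. Origin: centre of its underside. 1 N on it adds 0.36 N at the crank knob, so 12 N there is 4.4 N more than winding freely. About 12 N is right for the joint (6 to 20 is good); over 30 N spoils it.
- block: Glued block of a light and a dark piece of wood, 70 x 50 mm, some 20 to 30 thick (not measured), loose on a plywood support whose height differs each time, under the pad. Origin: centre of its underside. Its top is 20 to 40 mm below the pad at the start: the meeting must be felt at the crank.
- glue: Bystander: white glue bottle, 52 mm thick, 110 high, at the press's -y side. Origin under its centre.
- offcut: Bystander: wood offcut 30 x 75 x 22 mm, in front (+x) of the press. Origin under its centre.
- sander: Bystander: cork sanding block 60 x 35 x 28 mm, at the press's +y side. Origin under its centre.
- pencils: Bystander: metal cup, 72 mm wide, 100 high. Origin under its centre.
- mallet: Bystander: hammer lying on the bench.
- chisel: Bystander: screwdriver lying on the bench.
Things that resemble listed ones, but are neither listed nor needed, are in the scene too. Leave any turquoise or yellow look-alike of the block alone.

How it is judged:
By the outcome, as a careful person would: the job done as asked, in the order asked, and still so for the second after the job is handed in, with the robot touching nothing.
It also fails if it takes over 64 s, if anything falls off the work surface, if the arm or the gripper's body presses on something with over 40 N, if the wrist force passes 120 N, or if a joint passes its speed limit or range.

ROBOT

A 6-joint arm with a two-finger parallel gripper is mounted at the origin on the work surface. World frame = base frame: x ahead of the robot, y to its left, z up, the work surface at z = 0. Lengths are in m, angles in rad, forces in N, time in s.
With the tool pointing down it reaches from about 0.25 to 0.725 m from the base axis. Payload 4 kg.
Tool frame: the origin (TCP) lies midway between the tips of the shut fingers; the grasp point (between the pads) lies 19 mm behind it; z points along the fingers, x is the direction in which the jaws open and shut, and the axes are right-handed (so a half turn about z gives the same grasp; the last joint's range is limited). The gripper opens to 85 mm and grips with 20 to 120 N. Pads are 22 mm wide; open, the fingers measure 114 mm over their backs; the gripper's body (76 mm by 85 mm) begins 54 mm behind the grasp point. The pads swing forward as they close: fully open they stand 13 mm farther back than shut.
Start: joints at [-1.183, 0.241, 0.005, 1.335, 0, 1.571], TCP at [0.189, -0.463, 0.231] pointing down, gripper open.
Joint ranges: [-2.72, 2.72], [-1.05, 1.87], [-1.09, 1.28], [-1.99, 2.15], [-1.42, 1.44], [-3.14, 3.14]. Speed limits (rad/s): [2.79, 2.79, 3.14, 3.14, 3.14, 3.14].

INTERFACE

Orientations are given as a unit quaternion [x, y, z, w].
In Python, from workcell import bot, vision, ticket gives the robot as it stands.
- The arm moves only by the tool play_rows, never from a script. Its argument "deltas" is one flat list of numbers, 5 for each row, row after row: the opening, from 0 (shut) to 1 (fully open), then the shift along the tool's x, y, z in units of 60 mm (1.0 is 60 mm), then the turn about the tool's z in degrees. A call has 1 to 12 rows; each row shifts and turns the pose as measured when the row begins, along the tool's axes as they then stand; what a row does not reach is not made up. A row lasts 1/8 s, in which the tool goes at most 62.5 mm and 10.7 degrees, less where a joint would pass 70% of its speed; a pose out of reach is approached as far as the arm can. A call is refused whole if a number of a shift passes 1 or a number of a turn 10.7, either way. A call with a gripper value outside its range is refused whole. The fingers move at their own pace and stop on an object; the grip force is fixed at half the most. Time passes only in rows, so rows that do not move let the fingers close. It gives the time, the measured TCP pose, the force and the opening at its end, in the units of the state.
- bot.get_obs(): the state, without advancing time (a new reading comes with each control period).
- vision.camera(name): name is "scene" or "side" or "wrist"; returns a dict with "color" (420x560x3 uint8, blue, green, red), "intrinsics" (3x3 intrinsics, pixels), "rvec" (rotation vector, rad) and "tvec" (3), from world to camera coordinates, as OpenCV has them. Camera axes: x right, y down, z forward; pixel columns grow to the right and rows downward; lengths in m; the calibration is good to about 2 mm. A picture is of the moment at which its call begins. There is no depth.
- ticket.job_done(): hands the job in, once; it reports no verdict.
The state is a dict: "clock": time; "joint_pos": joint angles; "joint_vel": joint speeds; "tau": joint torques, N m; "eef_pos": TCP position; "tool_rot": TCP orientation; "ft_force": force on the tool from outside, world axes, zero at the start; "ft_torque": the same for the moment, N m; "grip_width": finger opening in m.
Only numpy, scipy, OpenCV 4.12 (cv2) and the standard library are available. Lean on these libraries where they do the work, as an engineer would, in place of code of your own. Each camera call takes 0.05 s, during which the arm holds its last target. There are 200 camera calls.

## Working session

There is one attempt and no reset: what is moved stays moved. The work goes in short steps, Python scripts to look and compute and a tool call to move; the robot and the scene stay as the last step left them, time stands still between calls to the robot, and variables do not carry over. Pictures are saved under pics/ and viewed, about 8 in all and at most 12, crops included, and the job is handed in when it is done.

Besides the shell and the picture viewer there is one more tool, called after ">>>" as a command line: name --argument value ..., lists and objects as JSON in quotes. play_rows: Moves the arm, as the interface text tells. Its arguments: {"type":"object","properties":{"deltas":{"type":"array"}},"required":["deltas"]}

```bash
ls; mkdir -p pics
python3 - <<'E'
from workcell import bot, vision
import cv2,pickle
o=bot.get_obs(); print({k:o[k] for k in('clock','eef_pos','tool_rot','ft_force','grip_width')})
d={}
for n in('scene','side'):
    d[n]=vision.camera(n); cv2.imwrite(f'pics/{n}0.png',d[n]['color'])
    print(n,d[n]['intrinsics'],d[n]['rvec'],d[n]['tvec'])
pickle.dump(d,open('cams.pkl','wb'))
E
```

```text
pics
{'clock': 0.0, 'eef_pos': array([ 0.18881146, -0.46228147,  0.23042016]), 'tool_rot': array([ 8.30104297e-01, -5.57607174e-01, -8.77668852e-04, -5.69661368e-04]), 'ft_force': array([0.03757905, 0.18231506, 0.39601238]), 'grip_width': 0.08569827319057505}
scene [[477.30044134   0.         284.02751838]
 [  0.         477.30044134 204.75561575]
 [  0.           0.           1.        ]] [ 1.15125393  2.40673051 -0.94792478] [ 0.32946523 -0.19693293  1.75669663]
side [[391.07707571   0.         277.55267032]
 [  0.         391.07707571 211.15973122]
 [  0.           0.           1.        ]] [ 0.78201872 -2.55857788  1.11161711] [0.43247824 0.28580883 1.01382005]
```

View pics/scene0.png

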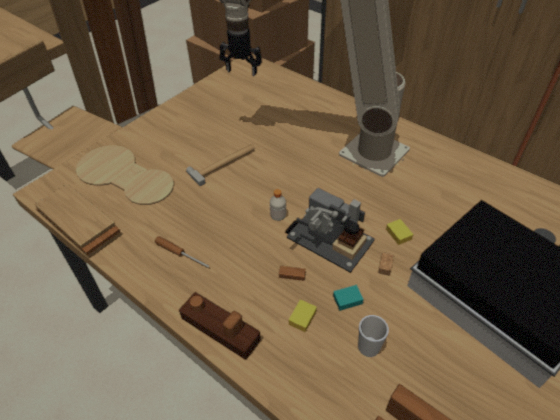

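View pics/side0.png

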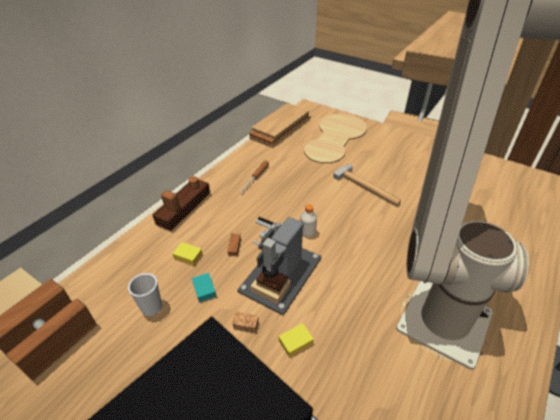

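Scene: the press is at about (330,230), with the glue at (278,205), offcut (292,272), sander (386,263), cup (372,336) and turquoise/yellow look-alikes. Side: the press is at about (280,262). I'll zoom both into one picture.

Run:
```python
import cv2,pickle,numpy as np
d=pickle.load(open('cams.pkl','rb'))
a=d['scene']['color'][175:275,270:400]; b=d['side']['color'][195:315,220:350]
r=lambda i:cv2.resize(i,None,fx=5,fy=5,interpolation=cv2.INTER_CUBIC)
cv2.imwrite('pics/cropA.png',cv2.resize(a,None,fx=6,fy=6,interpolation=cv2.INTER_CUBIC));cv2.imwrite('pics/cropB.png',r(b))
```

```text
(no output)
```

View pics/cropA.png

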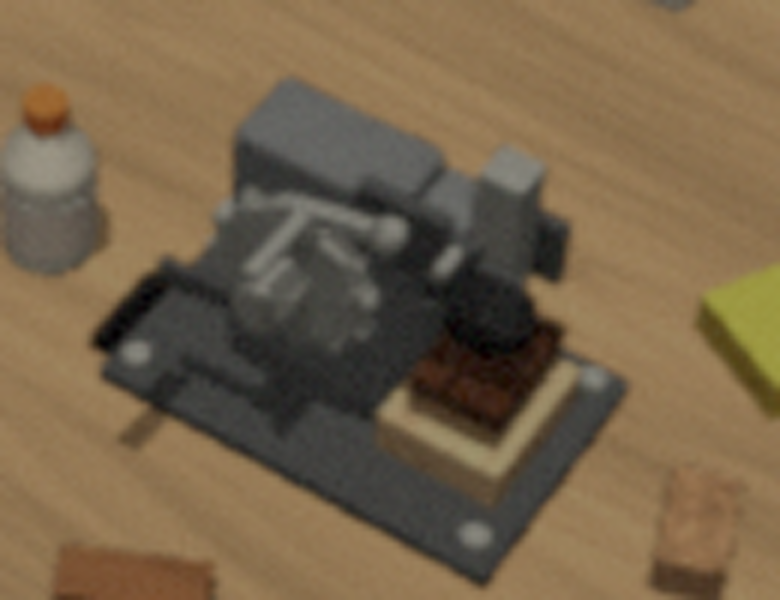

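View pics/cropB.png

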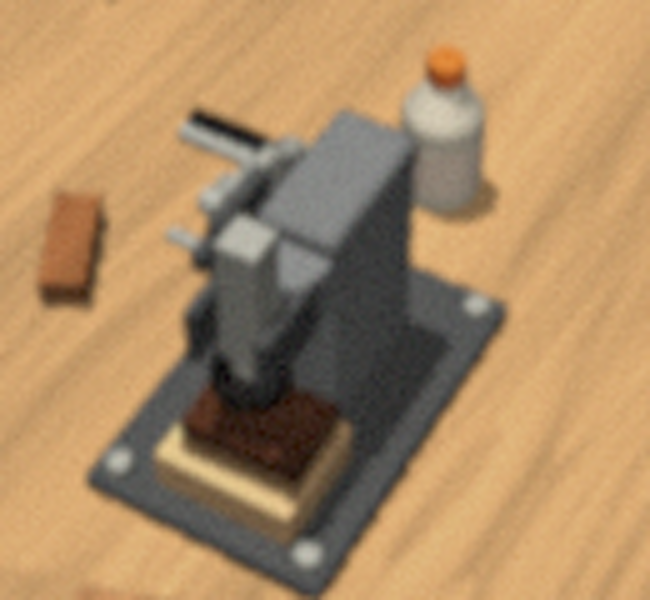

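```bash
cat > h.py <<'E'
import numpy as np,cv2,pickle
from scipy.spatial.transform import Rotation as R
def P2W(p,pose):
    p=np.asarray(p,float)/1000; c,s=np.cos(pose[2]),np.sin(pose[2])
    return np.c_[pose[0]+c*p[:,0]-s*p[:,1],pose[1]+s*p[:,0]+c*p[:,1],p[:,2]]
def proj(c,W): return cv2.projectPoints(np.asarray(W,float),c['rvec'],c['tvec'],c['intrinsics'],None)[0][:,0]
E
python3 - <<'E'
from h import *
from scipy.optimize import least_squares
d=pickle.load(open('cams.pkl','rb'))
B='b'
A=[((45,-90,B),(105,365)),((45,140,B),(487,575)),((-105,140,B),(625,380)),((-10,-50,165),(238,135)),((-60,-50,165),(290,80)),((-60,73,165),(443,160)),((-35,88,200),(515,172))]
S=[((45,140,B),(92,472)),((-105,140,B),(318,588)),((-105,-90,B),(507,308)),((-60,-50,165),(413,152)),((-10,-50,165),(347,110)),((-60,73,165),(335,248)),((-35,88,200),(248,238))]
def res(q,full=False):
    o=[]
    for n,L,sc,off in(('scene',A,6,(270,175)),('side',S,5,(220,195))):
        p=[(x,y,q[3] if z==B else z) for (x,y,z),_ in L]
        o.append(proj(d[n],P2W(p,q))-(np.array([u for _,u in L])/sc+off))
    return np.vstack(o) if full else np.vstack(o).ravel()
best=min((least_squares(res,[.5,-.1,y,10],x_scale=[.1,.1,.3,10],loss='soft_l1') for y in np.arange(-3,3,.7)),key=lambda r:r.cost)
print(best.x,best.cost,np.degrees(best.x[2]));print(np.round(res(best.x,True),1))
q=best.x;np.save('pose.npy',q[:3])
pts=dict(pivot=(0,50,167),pgrip=(44,6,157),cgrip=(71,-54,100),kn0=(43,-54,100),kn1=(93,-54,100),p0=(12,6,157),p1=(58,6,157))
W=P2W(list(pts.values()),q);a=(proj(d['scene'],W)-(270,175))*6;b=(proj(d['side'],W)-(220,195))*5
for k,w,x,y in zip(pts,W,a,b):print(k,w.round(4),x.round(),y.round())
E
```

```text
[ 0.46745202  0.08977792  0.06978793 10.18588997] 38.5954957373813 3.998553688963688
[[-1.7 -0.5]
 [-0.4 -0.4]
 [ 0.8 -1.1]
 [-1.8 -2.2]
 [-1.2 -3.1]
 [10.   1. ]
 [-0.5 -2. ]
 [-2.2  1.9]
 [-0.1  2.5]
 [ 0.3 -0.1]
 [ 1.3 -3. ]
 [-1.7 -1. ]
 [-5.8  7.9]
 [-0.5  0.5]]
pivot [0.464  0.1397 0.167 ] [396. 220.] [227. 212.]
pgrip [0.5109 0.0988 0.157 ] [264. 252.] [201. 144.]
cgrip [0.542  0.0409 0.1   ] [124. 312.] [220. 134.]
kn0 [0.5141 0.0389 0.1   ] [157. 275.] [261. 151.]
kn1 [0.564  0.0424 0.1   ] [ 98. 341.] [189. 121.]
p0 [0.479  0.0966 0.157 ] [301. 210.] [252. 165.]
p1 [0.5249 0.0998 0.157 ] [248. 271.] [179. 135.]
```

Run:
```python
from h import *
from workcell import bot
from scipy.optimize import least_squares
d=pickle.load(open('cams.pkl','rb'))
B='b'
A=[((45,-90,B),(105,365)),((45,140,B),(487,575)),((-105,140,B),(625,380)),((-10,-50,165),(238,135)),((-60,-50,165),(290,80)),((-35,88,200),(515,172)),((58,6,157),(253,273)),((93,-54,100),(101,342)),((0,50,167),(396,225))]
S=[((45,140,B),(92,472)),((-105,140,B),(318,588)),((-105,-90,B),(507,308)),((-60,-50,165),(413,152)),((-10,-50,165),(347,110)),((-35,88,200),(248,238)),((58,6,157),(182,132)),((93,-54,100),(191,116))]
def res(q,full=False):
    o=[]
    for n,L,sc,off in(('scene',A,6,(270,175)),('side',S,5,(220,195))):
        p=[(x,y,q[3] if z==B else z) for (x,y,z),_ in L]
        o.append(proj(d[n],P2W(p,q))-(np.array([u for _,u in L])/sc+off))
    return np.vstack(o) if full else np.vstack(o).ravel()
best=least_squares(res,[.467,.09,.07,10],x_scale=[.1,.1,.3,10],loss='soft_l1')
q=best.x;print(q,np.degrees(q[2]));print(np.round(res(q,True),1).tolist());np.save('pose.npy',q[:3])
pts=dict(pivot=(0,50,167),pgrip=(44,6,157),cgrip=(71,-54,100))
print(P2W(list(pts.values()),q).round(4))
o=bot.get_obs();M=R.from_quat(o['tool_rot']).as_matrix();print(M.round(3),o['joint_pos'].round(3))
```

```text
[ 0.46746311  0.09119213  0.05923813 12.36781185] 3.394094810838824
[[-1.3, -1.0], [-0.3, -0.3], [1.4, -0.8], [-1.3, -2.0], [-0.5, -2.9], [-0.1, -1.5], [-0.6, -0.2], [-0.2, -0.3], [0.3, -0.5], [-3.0, 1.4], [-1.1, 2.5], [0.2, 0.1], [1.1, -2.5], [-1.8, -0.6], [-1.2, 0.9], [-0.7, 0.7], [-0.4, 1.2]]
[[0.4645 0.1411 0.167 ]
 [0.511  0.0998 0.157 ]
 [0.5415 0.0415 0.1   ]]
[[ 0.378 -0.926 -0.001]
 [-0.926 -0.378  0.002]
 [-0.002 -0.    -1.   ]] [-1.183  0.241  0.004  1.335  0.     1.571]
```

>>> play_rows --deltas '[1,0,0,0,-10,1,0,0,0,-10]'

```text
clock: 0.35
eef_pos: [0.1886, -0.4616, 0.2294]
tool_rot: [0.916, -0.4, -0.002, -0.002]
ft_force: [-0.3, 0.6, -0.2]
grip_width: 0.0857
```

```bash
cat >> h.py <<'E'
def st(pose=None):
    from workcell import bot
    o=bot.get_obs();q=np.load('pose.npy');M=R.from_quat(o['tool_rot']).as_matrix()
    p=o['eef_pos'];c,s=np.cos(q[2]),np.sin(q[2]);Rp=np.array([[c,s,0],[-s,c,0],[0,0,1]])
    pp=Rp@(p-[q[0],q[1],0])*1000
    hd=np.degrees(np.arctan2(M[1,0],M[0,0]))
    print('t',round(o['clock'],2),'press TCP',pp.round(1),'F press',(Rp@o['ft_force']).round(2),'w',round(o['grip_width']*1000,1),'jaw-press hd',round(hd-np.degrees(q[2]),2),'tilt',round(np.degrees(np.arccos(-M[2,2])),2),'q',o['joint_pos'].round(2))
    return o,M,Rp,pp
def to(target):
    o,M,Rp,pp=st();dw=Rp.T@(np.array(target)-pp)
    print('delta tool units',(M.T@dw/60).round(3))
E
python3 -c "from h import *;st()"
```

```text
t 0.35 press TCP [-311.1 -535.3  229.4] F press [-0.22  0.64 -0.21] w 85.7 jaw-press hd -50.56 tilt 0.26 q [-1.18  0.24  0.    1.34  0.    1.21]
```

>>> play_rows --deltas '[1,0,0,0,-10.5,1,0,0,0,-10.5,1,0,0,0,-10.5,1,0,0,0,-10.5,1,0,0,0,-10.5,1,0,0,0,-10.5,1,0,0,0,-10.5,1,0,0,0,-10.5,1,0,0,0,-10.5,1,0,0,0,-10.5,1,0,0,0,-10.5,1,0,0,0,-10.5]'

```text
clock: 1.85
eef_pos: [0.1868, -0.4572, 0.2227]
tool_rot: [0.756, 0.654, 0.003, -0.009]
ft_force: [0.7, -0.0, -1.0]
grip_width: 0.0854
```

```bash
python3 -c "from h import *;to([44,6,230])"
```

```text
t 1.85 press TCP [-312.7 -530.8  222.7] F press [ 0.65 -0.08 -0.99] w 85.4 jaw-press hd 78.36 tilt 1.15 q [-1.18  0.25 -0.01  1.33  0.   -1.04]
delta tool units [9.963e+00 4.018e+00 9.000e-03]
```

>>> play_rows --deltas '[1,0.4,0.16,-0.02,0,1,0.8,0.32,-0.02,0,1,0.85,0.34,-0.02,0,1,0.85,0.34,-0.02,0,1,0.85,0.34,-0.02,0,1,0.85,0.34,-0.02,0,1,0.85,0.34,-0.02,0,1,0.85,0.34,-0.02,0,1,0.85,0.34,-0.02,0,1,0.85,0.34,-0.02,0,1,0.6,0.24,-0.02,0,0.6,0,0,-0.02,-10]'

```text
clock: 3.35
eef_pos: [0.4721, 0.0391, 0.2402]
tool_rot: [0.695, 0.719, 0.004, -0.012]
ft_force: [-1.1, -0.8, 0.2]
grip_width: 0.0699
```

```bash
python3 -c "from h import *;to([44,6,200])"
```

```text
t 3.35 press TCP [  1.6 -52.2 240.2] F press [-1.13 -0.7   0.19] w 69.9 jaw-press hd 88.52 tilt 1.41 q [ 0.07  0.19 -0.03  1.36  0.02  0.03]
delta tool units [0.973 0.689 0.685]
```

>>> play_rows --deltas '[0.6,0.48,0.34,-0.01,-2,0.6,0.46,0.33,-0.01,0,0.6,0.04,0.03,0.4,0,0.6,0,0,0.3,0,0.6,0,0,0,0]'

```text
clock: 3.98
eef_pos: [0.5105, 0.1042, 0.1968]
tool_rot: [0.681, 0.732, 0.002, -0.013]
ft_force: [-1.1, 0.1, 0.1]
grip_width: 0.0513
```

Run:
```python
from h import *
from workcell import vision
to([45,6,138])
q=np.load('pose.npy');W=P2W([(12,6,157),(58,6,157),(43,-54,100),(93,-54,100)],q)
ims=[]
for n,sc in(('wrist',1),('side',1)):
    c=vision.camera(n);im=c['color'].copy();u=proj(c,W);print(n,u.round().tolist())
    if n=='wrist': a=im
    else:
        x,y=u.mean(0).astype(int);b=cv2.resize(im[y-60:y+60,x-45:x+45],(315,420),interpolation=cv2.INTER_CUBIC);print(x-45,y-60)
cv2.imwrite('pics/p1.png',np.hstack([cv2.resize(a,(480,360)),cv2.resize(b,(270,360))]))
```

```text
t 3.98 press TCP [ 43.7  10.4 196.8] F press [-1.06  0.17  0.1 ] w 51.3 jaw-press hd 90.79 tilt 1.5 q [0.19 0.31 0.01 1.28 0.02 0.11]
delta tool units [-0.095  0.035  0.978]
wrist [[268.0, 186.0], [268.0, 251.0], [198.0, 207.0], [201.0, 261.0]]
side [[270.0, 228.0], [256.0, 222.0], [272.0, 225.0], [258.0, 219.0]]
218 163
```

View pics/p1.png

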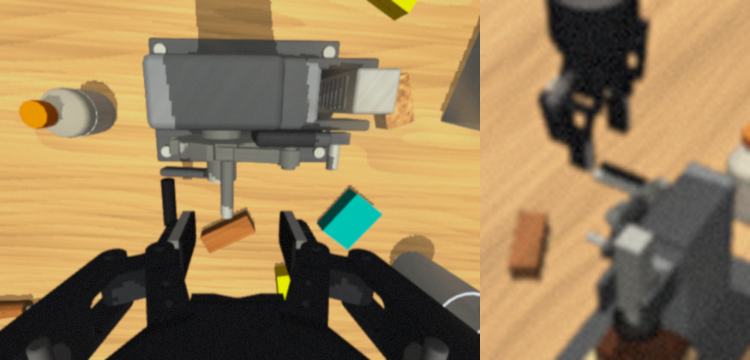

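Candidates for the pawl pin in this wrist view:
- The light steel pin sticking out of the pawl at (227,190).
- The black crank knob at (168,200).
- The stubs at (290,157) and (333,157).

I choose (227,190). It is steel, stands out along +x and lies within 3 px of the projected pose. The knob also agrees within about 4 px. The side crop on the right shows the fingers above the pin.

>>> play_rows --deltas '[0.6,-0.09,0.03,0.4,-0.8,0.6,0,0,0.4,0,0.6,0,0,0.15,0,0.6,0,0,0,0]'

```text
clock: 4.58
eef_pos: [0.5163, 0.0997, 0.1449]
tool_rot: [0.676, 0.737, 0.007, -0.009]
ft_force: [0.3, 0.4, -0.1]
grip_width: 0.0514
```

```bash
python3 -c "from h import *;to([45,6,138])"
```

```text
t 4.58 press TCP [ 49.2   5.6 144.9] F press [ 0.28  0.36 -0.07] w 51.4 jaw-press hd 91.53 tilt 1.32 q [ 0.18  0.34 -0.08  1.14  0.02  0.09]
delta tool units [ 0.005 -0.07   0.115]
```

>>> play_rows --deltas '[0.6,0,-0.05,0.11,1.3,0,0,0,0,0,0,0,0,0,0,0,0,0,0,0,0,0,0,0,0]'

```text
clock: 5.2
eef_pos: [0.5148, 0.0976, 0.1407]
tool_rot: [0.686, 0.728, 0.007, -0.006]
ft_force: [-0.6, 1.2, -0.8]
grip_width: 0.0081
```

```bash
python3 -c "from h import *;st()"
```

```text
t 5.2 press TCP [ 47.6   3.6 140.7] F press [-0.54  1.26 -0.77] w 8.1 jaw-press hd 90.05 tilt 1.07 q [ 0.18  0.34 -0.1   1.13  0.02  0.12]
```

>>> play_rows --deltas '[0,-0.01,0,-0.13,0,0,0,0,-0.15,0,0,0.04,0,-0.13,0,0,0.05,0,-0.13,0]'

```text
clock: 5.7
eef_pos: [0.5142, 0.1037, 0.1754]
tool_rot: [0.685, 0.728, 0.008, -0.008]
ft_force: [-0.4, 5.5, -3.6]
grip_width: 0.0076
```

```bash
python3 -c "from h import *;st()"
```

```text
t 5.7 press TCP [ 47.4   9.7 175.4] F press [-0.11  5.53 -3.56] w 7.6 jaw-press hd 90.08 tilt 1.3 q [ 0.19  0.32 -0.04  1.21  0.02  0.13]
```

>>> play_rows --deltas '[0,0.18,0,-0.18,0,0,0.23,0,-0.11,0,0,0.25,0,-0.03,0]'

```text
clock: 6.08
eef_pos: [0.5112, 0.145, 0.1961]
tool_rot: [0.685, 0.728, 0.007, -0.008]
ft_force: [1.9, -2.4, -12.9]
grip_width: 0.0078
```

```bash
python3 -c "from h import *;st()"
```

```text
t 6.08 press TCP [ 46.8  51.1 196.1] F press [  1.74  -2.51 -12.86] w 7.8 jaw-press hd 90.08 tilt 1.27 q [0.26 0.32 0.02 1.27 0.02 0.2 ]
```

>>> play_rows --deltas '[0,0.24,0,0.09,0,0,0.2,0,0.15,0,0,0.12,0,0.15,0]'

```text
clock: 6.45
eef_pos: [0.5092, 0.1809, 0.1725]
tool_rot: [0.685, 0.729, 0.007, -0.006]
ft_force: [1.5, -5.2, -3.8]
grip_width: 0.0079
```

```bash
python3 -c "from h import *;st()"
```

```text
t 6.45 press TCP [ 47.   87.1 172.5] F press [ 1.17 -5.3  -3.76] w 7.9 jaw-press hd 90.14 tilt 1.05 q [ 0.33  0.35 -0.    1.21  0.02  0.27]
```

>>> play_rows --deltas '[0,0.04,0,0.08,0,0.5,0,0,0,0,0.5,0,0,0,0,0.5,0,0,0,0,0.6,0,0,-0.4,0,0.6,0,0,-0.6,0,0.6,0,0,-0.2,0]'

```text
clock: 7.32
eef_pos: [0.5085, 0.1826, 0.2412]
tool_rot: [0.685, 0.728, 0.007, -0.008]
ft_force: [0.2, 0.5, -0.2]
grip_width: 0.051
```

Run:
```python
from h import *
from workcell import vision
to([72,-54,220])
a=vision.camera('wrist')['color'];c=vision.camera('scene')
cv2.imwrite('pics/p2.png',np.hstack([cv2.resize(a,(480,360)),cv2.resize(c['color'][180:260,285:345],(270,360),interpolation=cv2.INTER_CUBIC)]))
```

```text
t 7.33 press TCP [ 46.4  88.8 241.2] F press [ 0.21  0.53 -0.24] w 51.0 jaw-press hd 90.09 tilt 1.22 q [0.33 0.31 0.13 1.38 0.02 0.27]
delta tool units [-2.388  0.423  0.302]
```

View pics/p2.png

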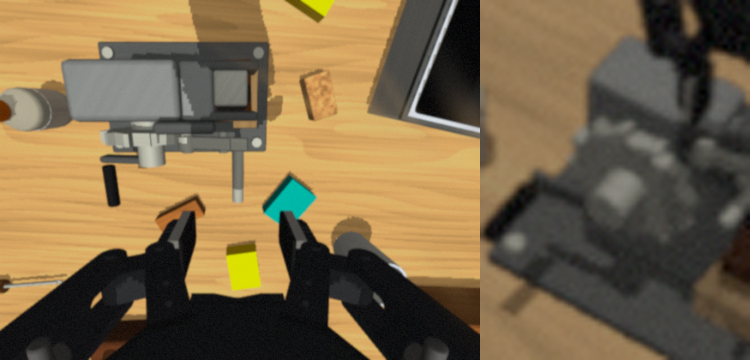

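The pawl has been thrown over: its pin is now at (238,180) on the +y side. The knob is at (111,185). Next I go to the knob.

>>> play_rows --deltas '[0.6,-0.6,0.11,-0.01,0,0.6,-0.7,0.12,-0.01,0,0.6,-0.7,0.12,-0.01,0,0.6,-0.38,0.06,0,0,0.6,0,0,0.4,0,0.6,0,0,0.7,0,0.6,0,0,0.5,0,0.6,0,0,0,0]'

```text
clock: 8.43
eef_pos: [0.5357, 0.0385, 0.1281]
tool_rot: [0.685, 0.728, 0.001, -0.014]
ft_force: [0.2, -0.6, -0.0]
grip_width: 0.0513
```

```bash
python3 -c "from h import *;to([72,-55.5,83])"
```

```text
t 8.43 press TCP [ 65.  -56.7 128.1] F press [ 0.19 -0.58 -0.04] w 51.3 jaw-press hd 90.06 tilt 1.61 q [ 0.06  0.39 -0.06  1.14  0.02 -0.  ]
delta tool units [0.003 0.13  0.75 ]
```

>>> play_rows --deltas '[0.6,0.01,0.12,0.3,0,0.6,0.01,0,0.3,0,0.6,0,0,0.13,0,0.6,0,0,0,0]'

```text
clock: 8.93
eef_pos: [0.545, 0.0416, 0.0834]
tool_rot: [0.685, 0.728, 0.002, -0.013]
ft_force: [-0.2, -0.0, -0.1]
grip_width: 0.0512
```

```bash
python3 -c "from h import *;to([72,-55.5,83])"
```

```text
t 8.93 press TCP [ 74.5 -54.1  83.4] F press [-0.2  -0.01 -0.09] w 51.2 jaw-press hd 90.09 tilt 1.47 q [ 0.06  0.45 -0.1   1.04  0.02  0.  ]
delta tool units [-0.024 -0.041  0.007]
```

>>> play_rows --deltas '[0.3,-0.02,0,0,0,0,0,0,0,0,0,0,0,0,0,0,0,0,0,0]'

```text
clock: 9.43
eef_pos: [0.5464, 0.0392, 0.0851]
tool_rot: [0.686, 0.728, 0.003, -0.011]
ft_force: [0.8, 0.1, -2.6]
grip_width: 0.0119
```

```bash
python3 -c "from h import *;st()"
```

```text
t 9.43 press TCP [ 75.8 -56.6  85.1] F press [ 0.85  0.03 -2.62] w 11.9 jaw-press hd 90.04 tilt 1.28 q [ 0.06  0.45 -0.1   1.04  0.02  0.  ]
```

>>> play_rows --deltas '[0,-0.01,0,-0.16,0,0,0.01,0,-0.16,0,0,0.04,0,-0.15,0]'

```text
clock: 9.8
eef_pos: [0.5462, 0.0415, 0.1133]
tool_rot: [0.686, 0.728, 0.003, -0.012]
ft_force: [2.1, -0.6, -6.6]
grip_width: 0.0124
```

```bash
cat >> h.py <<'E'
def cr(nxt=()):
    o,M,Rp,pp=st();C=np.array([-2.4,94.7])
    if __import__('os').path.exists('C.npy'):C=np.load('C.npy')
    r=pp[1:]-C;ph=np.arctan2(r[1],r[0]);ph+=2*np.pi*(ph<-1)
    F=(Rp@o['ft_force'])[1:];t=np.array([np.sin(ph),-np.cos(ph)]);n=r/np.hypot(*r)
    print('r',np.hypot(*r).round(2),'theta',round(np.radians(190)-ph,3),'knob push (clockwise)',round(-F@t,2),'radial',round(F@n,2),'moment',(Rp@o['ft_torque']).round(2))
    p=pp[1:]
    for th in nxt:
        g=C+55*np.array([np.cos(np.radians(190)-th),np.sin(np.radians(190)-th)]);dl=(g-p)/60;print(th,'x',dl[0].round(3),'z',(-dl[1]).round(3));p=g
E
python3 -c "from h import *;cr([.7,.8,.9,1.0])"
```

```text
t 9.8 press TCP [ 75.6 -54.2 113.3] F press [ 2.09 -0.71 -6.58] w 12.4 jaw-press hd 90.03 tilt 1.41 q [ 0.06  0.42 -0.06  1.11  0.02  0.  ]
r 55.07 theta 0.519 knob push (clockwise) 6.43 radial -1.55 moment [ 0.05 -0.39 -0.04]
0.7 x 0.071 z -0.15
0.8 x 0.05 z -0.077
0.9 x 0.057 z -0.072
1.0 x 0.064 z -0.065
```

>>> play_rows --deltas '[0,0.06,0,-0.12,0,0,0.05,0,-0.08,0,0,0.02,0,-0.03,0]'

```text
clock: 10.18
eef_pos: [0.5456, 0.0501, 0.1288]
tool_rot: [0.685, 0.728, 0.003, -0.012]
ft_force: [2.0, -0.4, -7.0]
grip_width: 0.0118
```

```bash
python3 -c "from h import *;cr([.9,.95,1.0])"
```

```text
t 10.18 press TCP [ 75.6 -45.6 128.8] F press [ 1.99 -0.48 -7.03] w 11.8 jaw-press hd 90.06 tilt 1.42 q [ 0.08  0.41 -0.03  1.14  0.02  0.02]
r 55.06 theta 0.843 knob push (clockwise) 5.82 radial -3.98 moment [-0.13 -0.43 -0.03]
0.9 x 0.035 z -0.04
0.95 x 0.031 z -0.034
1.0 x 0.033 z -0.032
```

>>> play_rows --deltas '[0,0.02,0,-0.03,0,0,0.02,0,-0.025,0,0,0.02,0,-0.025,0,0,0.02,0,-0.025,0]'

```text
clock: 10.68
eef_pos: [0.5452, 0.0553, 0.1346]
tool_rot: [0.685, 0.728, 0.003, -0.013]
ft_force: [3.3, 0.3, -8.8]
grip_width: 0.0118
```

```bash
python3 -c "from h import *;cr([1.0,1.05,1.1])"
```

```text
t 10.68 press TCP [ 75.5 -40.4 134.6] F press [ 3.28  0.06 -8.82] w 11.8 jaw-press hd 90.07 tilt 1.47 q [ 0.09  0.4  -0.02  1.16  0.02  0.03]
r 55.12 theta 0.985 knob push (clockwise) 6.04 radial -6.43 moment [-0.01 -0.55 -0.06]
1.0 x 0.012 z -0.008
1.05 x 0.034 z -0.03
1.1 x 0.036 z -0.028
```

>>> play_rows --deltas '[0,0.023,0,-0.015,0,0,0.023,0,-0.015,0,0,0.023,0,-0.015,0,0,0.023,0,-0.015,0]'

```text
clock: 11.18
eef_pos: [0.545, 0.0601, 0.1387]
tool_rot: [0.686, 0.728, 0.002, -0.012]
ft_force: [2.1, -1.6, -7.2]
grip_width: 0.0119
```

```bash
python3 -c "from h import *;cr([1.15,1.2])"
```

```text
t 11.18 press TCP [ 75.5 -35.6 138.7] F press [ 1.96 -1.75 -7.16] w 11.9 jaw-press hd 90.04 tilt 1.38 q [ 0.1   0.4  -0.02  1.17  0.02  0.04]
r 55.08 theta 1.099 knob push (clockwise) 5.71 radial -4.66 moment [-0.41 -0.48 -0.04]
1.15 x 0.039 z -0.026
1.2 x 0.039 z -0.025
```

>>> play_rows --deltas '[0,0.024,0,-0.014,0,0,0.024,0,-0.014,0,0,0.024,0,-0.013,0,0,0.024,0,-0.013,0]'

```text
clock: 11.68
eef_pos: [0.5446, 0.0656, 0.1423]
tool_rot: [0.686, 0.728, 0.001, -0.011]
ft_force: [1.9, -2.1, -6.5]
grip_width: 0.012
```

```bash
python3 -c "from h import *;cr([1.25,1.3])"
```

```text
t 11.68 press TCP [ 75.5 -30.1 142.3] F press [ 1.8  -2.19 -6.54] w 12.0 jaw-press hd 90.03 tilt 1.32 q [ 0.11  0.4  -0.01  1.17  0.02  0.05]
r 55.09 theta 1.218 knob push (clockwise) 5.18 radial -4.55 moment [-0.52 -0.41  0.03]
1.25 x 0.026 z -0.013
1.3 x 0.041 z -0.021
```

>>> play_rows --deltas '[0,0.025,0,-0.011,0,0,0.025,0,-0.011,0,0,0.025,0,-0.011,0,0,0.025,0,-0.01,0]'

```text
clock: 12.18
eef_pos: [0.5442, 0.0713, 0.1452]
tool_rot: [0.686, 0.728, 0.001, -0.011]
ft_force: [2.3, -2.7, -6.2]
grip_width: 0.0119
```

```bash
python3 -c "from h import *;cr([1.4,1.45])"
```

```text
t 12.18 press TCP [ 75.5 -24.4 145.2] F press [ 2.15 -2.88 -6.23] w 11.9 jaw-press hd 90.01 tilt 1.26 q [ 0.12  0.4  -0.    1.18  0.02  0.06]
r 55.09 theta 1.335 knob push (clockwise) 5.12 radial -4.56 moment [-0.82 -0.42  0.1 ]
1.4 x 0.056 z -0.02
1.45 x 0.043 z -0.014
```

>>> play_rows --deltas '[0,0.026,0,-0.008,0,0,0.026,0,-0.008,0,0,0.026,0,-0.008,0,0,0.026,0,-0.007,0]'

```text
clock: 12.68
eef_pos: [0.544, 0.0755, 0.1469]
tool_rot: [0.686, 0.727, -0.001, -0.009]
ft_force: [2.9, -6.3, -7.1]
grip_width: 0.012
```

```bash
python3 -c "from h import *;cr([1.5,1.55])"
```

```text
t 12.68 press TCP [ 75.4 -20.2 146.9] F press [ 2.53 -6.43 -7.1 ] w 12.0 jaw-press hd 89.94 tilt 1.06 q [ 0.13  0.4  -0.    1.19  0.01  0.07]
r 55.16 theta 1.416 knob push (clockwise) 8.38 radial -4.64 moment [-1.25 -0.51  0.14]
1.5 x 0.075 z -0.019
1.55 x 0.045 z -0.01
```

>>> play_rows --deltas '[0,0.026,0,-0.006,0,0,0.026,0,-0.006,0]'

```text
clock: 12.92
eef_pos: [0.5439, 0.0765, 0.1472]
tool_rot: [0.687, 0.727, -0.003, -0.008]
ft_force: [3.0, -6.5, -7.4]
grip_width: 0.0115
```

```bash
python3 -c "from h import *;cr([1.5,1.55])"
```

```text
t 12.93 press TCP [ 75.4 -19.2 147.2] F press [ 2.6  -6.71 -7.38] w 11.5 jaw-press hd 89.87 tilt 0.92 q [0.14 0.4  0.   1.19 0.01 0.08]
r 55.15 theta 1.435 knob push (clockwise) 8.65 radial -4.98 moment [-1.37 -0.49  0.17]
1.5 x 0.058 z -0.014
1.55 x 0.045 z -0.01
```

>>> play_rows --deltas '[0,0.04,0,-0.008,0,0,0.035,0,-0.008,0]'

```text
clock: 13.18
eef_pos: [0.5438, 0.0781, 0.1478]
tool_rot: [0.687, 0.726, -0.005, -0.005]
ft_force: [2.9, -8.7, -7.3]
grip_width: 0.0117
```

```bash
python3 -c "from h import *;cr([1.5,1.55])"
```

```text
t 13.18 press TCP [ 75.4 -17.6 147.8] F press [ 2.43 -8.85 -7.31] w 11.7 jaw-press hd 89.78 tilt 0.85 q [0.14 0.4  0.   1.19 0.   0.09]
r 55.2 theta 1.466 knob push (clockwise) 10.52 radial -4.59 moment [-1.55 -0.54  0.25]
1.5 x 0.031 z -0.005
1.55 x 0.045 z -0.01
```

>>> play_rows --deltas '[0,0,0,0,0,0,0,0,0,0]'

```text
clock: 13.42
eef_pos: [0.5438, 0.078, 0.1477]
tool_rot: [0.687, 0.726, -0.005, -0.005]
ft_force: [1.9, -3.8, -5.8]
grip_width: 0.0119
```

```bash
python3 -c "from h import *;cr([1.5,1.55])"
```

```text
t 13.43 press TCP [ 75.5 -17.7 147.7] F press [ 1.65 -3.95 -5.75] w 11.9 jaw-press hd 89.75 tilt 0.86 q [0.14 0.4  0.   1.19 0.   0.09]
r 55.17 theta 1.465 knob push (clockwise) 5.38 radial -4.43 moment [-0.68 -0.44  0.09]
1.5 x 0.032 z -0.006
1.55 x 0.045 z -0.01
```

>>> play_rows --deltas '[0.5,0,0,0,0,0.5,0,0,0,0,0.5,0,0,0,0,0.5,0,0,-0.4,0,0.5,0,0,-0.6,0,0.5,0,0,-0.7,0,0.5,0,0,-0.3,0,0.5,0,0,0,0]'

```text
clock: 14.42
eef_pos: [0.5456, 0.0822, 0.2758]
tool_rot: [0.686, 0.727, 0.0, -0.007]
ft_force: [0.1, 0.5, -0.5]
grip_width: 0.0427
```

Run:
```python
from h import *
from workcell import vision
st()
q=np.load('pose.npy')
a=vision.camera('wrist');c=vision.camera('side')
for th in(1.335,1.465,1.6):
    f=np.radians(190)-th;K=[(x,55*np.cos(f),110+55*np.sin(f)) for x in(43,93)]
    print(th,(proj(a,P2W(K,q))*.857).round(1).tolist(),((proj(c,P2W(K,q))-(235,205))*4).round(1).tolist())
cv2.imwrite('pics/p3.png',np.hstack([cv2.resize(a['color'],(480,360)),cv2.resize(c['color'][205:295,235:310],(300,360),interpolation=cv2.INTER_CUBIC)]))
```

```text
t 14.43 press TCP [ 77.5 -13.6 275.8] F press [ 0.13  0.5  -0.52] w 42.7 jaw-press hd 89.95 tilt 0.78 q [0.14 0.34 0.26 1.49 0.01 0.08]
1.335 [[227.2, 141.5], [227.8, 187.2]] [[122.9, 48.1], [62.4, 23.2]]
1.465 [[233.7, 141.8], [233.9, 187.8]] [[117.6, 51.4], [56.8, 26.3]]
1.6 [[240.8, 142.0], [240.6, 188.3]] [[111.8, 56.1], [50.8, 30.8]]
```

View pics/p3.png

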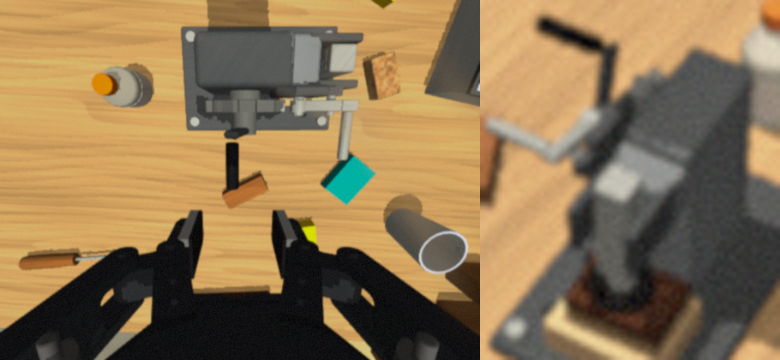

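The knob stays at (232,165), which matches a wheel angle of about 1.46. The pawl pin is over at (346,130). In the side crop the pad sits on the dark block at (620,290), and the bystanders look in place. The gripper is clear, so I'm handing in.

```bash
python3 -c "
from workcell import ticket
print(ticket.job_done())"
```

```text
the job is handed in; nothing more can be done
None
```

I threw the pawl right over to the +y side. Then I wound the crank back about 1.46 rad (about 29 mm of ram travel), felt the pad meet the block, pressed a little further and let go. The job was handed in at about 14.5 s.

**Pad force:** my estimate is 8 to 15 N, but the two ways of working it out disagree:
- **From the crank push:** it rose from about 5.1 N to 10.5 N at the knob, which gives about 15 N.
- **From the travel after contact:** this gives about 7 to 10.5 N.

Both fall within the 6 to 20 N range and well under 30 N.

**Last picture:** the wheel held its angle after release, the pawl stayed over and the pad was on the block. The other things looked undisturbed, and the gripper was clear with no contact force. I checked by eye that the block had not shifted; I did not measure it.

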